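# Slide a fixture board out over the riser's end and hold it for unscrewing

### The job

The clamp on the fixture board is going to be unscrewed from underneath, so first slide the scrap pan along the bench, without lifting it, from the taped corners where it stands into the taped corners at the end of the riser, square in them and with its handle towards the robot. Then slide the fixture board lengthways, clamp end first and without lifting it, out over that end of the riser until the black line across the board lies right over the riser's edge and square to it; out there the board would tip, so keep hold of it, level and still resting on the riser, and finish while holding it. Never let the board tip, and leave the screwdriver, bin, bottle and tape roll where they are.

Things in the scene. Friction and masses are not known exactly. Their poses are not given: they have to be found in the camera images.
- riser: Bench riser, fixed: low plywood platform with a grey laminate top, 160 mm (its x) by 360 mm (its y) by 110 mm high, on two panel legs (outer leg's outer face at y 144 mm). Origin: centre of its underside, on the bench. Its +y points to its outer end (left as seen from the robot), over which the board slides; its -x side faces the robot.
- riser_edge (a point): Middle of the riser's outer end edge, at the height of its top (riser frame: x 0, y +180 mm, z 110 mm); axes as the riser's.
- catch_mark (a point): Centre, on the bench, of the taped corners at the riser's outer end, where the scrap pan must go: four L-shaped corners of black tape round a 160 mm square, laid parallel to the riser, centre 95 mm beyond the riser's edge (riser frame: x 0, y +275 mm, z 0). Axes as the riser's. Tape has no height.
- park_mark: The other taped corners (same 160 mm square of black tape on the bench, further left), where the pan stands at the start. Origin: centre.
- pan: Scrap pan of folded sheet steel, open on top, 130 x 130 mm, walls 40 mm high, with a few offcuts and screws fixed in its bottom and a straight wooden handle that points along its -x axis. Origin: centre of its underside. 0.3 to 0.65 kg. Loose on the bench.
- pan_handle (a point): Middle of the pan's wooden grip (pan frame: x -140 mm, y 0, z 34 mm). The grip is 100 mm long (pan x -190 to -90 mm), 20 mm wide (pan y) and 18 mm high (z 25 to 43 mm), and is clear on both sides, below and above. Axes as the pan's.
- board: Fixture board lying flat on the riser: plywood strip 60 mm wide (its x), 360 mm long (its y), 18 mm thick, loose, 0.5 to 0.8 kg. Origin: centre of its underside; its +y points along the riser's +y. A steel rest block and an upright toggle clamp (to 135 mm above its underside) stand on board y +65 to +165 mm; y -180 to +65 mm is bare, to be taken across the 60 mm width or pressed from above.
- board_line (a point): Middle of the black line, 3 mm wide, straight across the board's top and down its sides (board frame: x 0, y +15 mm, z 18 mm). The board balances near y +65 mm, so with its line over the riser's edge (165 mm overhang) it tips unless held. Axes as the board's.
- board_end (a point): Middle of the top edge of the board's outer end (board frame: x 0, y +180 mm, z 18 mm).
- screwdriver: Bystander: screwdriver with a black handle, 210 mm long, lying on the bench on the robot's side of the riser. Leave alone.
- bin: Bystander: open blue plastic bin, 90 x 120 x 60 mm, on the bench behind the riser. Leave alone.
- oil: Bystander: grey plastic bottle, 56 mm across, 150 mm high, beyond the taped corners at the riser's end. Leave alone.
- tape: Bystander: roll of paper tape lying flat, 80 mm across, 36 mm high, on the bench behind the riser. Leave alone.

How it is judged (in metres and radians):
On the way, in this order (a step that is already met when the one before it is completed fails the run):
1. the scrap pan lies in the taped corners at the riser's end (horizontal distance between pan and catch_mark below 0.02 m and angle between the x axis of pan and the x axis of riser, either way round below 0.2 rad and x of pan_handle in the frame of riser below -0.1 m and linear speed of pan below 0.02 m/s), for 0.2 s.
2. the board's line lies over the riser's edge, the board held level (y of board_line in the frame of riser_edge between -0.005 and 0.005 m and angle between board's own z axis and vertical below 0.04 rad and contact force between the fingers and board above 1.5 N), for 0.2 s.
At the end, for the whole second after the job is handed in: Fingers hold the board (>1.5 N), still, its line within 5 mm of the riser's edge, along it within 0.08 rad, within 50 mm of its middle, level within 0.04 rad, bearing on the riser (>1 N), not on the pan; pan flat, within 20 mm and 0.2 rad of the catch corners, handle to the robot (all of step 2 and x of board_line in the frame of riser_edge between -0.05 and 0.05 m and angle between the y axis of board and the y axis of riser, either way round below 0.08 rad and linear speed of board below 0.01 m/s and contact force between board and riser above 1 N and contact force between board and pan below 0.2 N and horizontal distance between pan and catch_mark below 0.02 m and angle between the x axis of pan and the x axis of riser, either way round below 0.2 rad and x of pan_handle in the frame of riser below -0.1 m and height (world z) of pan below 0.004 m and angle between pan's own z axis and vertical below 0.05 rad); the arm keeps its last pose, push and grip.
It fails at once if the pan is lifted (more than 8 mm) or tipped (more than 0.15 rad) (height (world z) of pan above 0.008 m or angle between pan's own z axis and vertical above 0.15 rad).
It fails at once if the board tips (more than 0.12 rad) (angle between board's own z axis and vertical above 0.12 rad).
It fails at once if the board is lifted off the riser (its line more than 12 mm up) (z of board_line in the frame of riser_edge above 0.03 m).
It fails at once if a bystander is moved more than 30 mm (distance of any of screwdriver, bin, oil, tape from where it was at the start of the episode above 0.03 m).
It also fails if it takes over 69 s, if anything falls off the work surface, if the arm or the gripper's body presses on something with over 40 N, if the wrist force passes 120 N, or if a joint passes its speed limit or range.

### The arm

A 6-joint arm with a two-finger parallel gripper is mounted at the origin on the work surface. World frame = base frame: x ahead of the robot, y to its left, z up, the work surface at z = 0. Lengths are in m, angles in degrees, forces in N, time in s.
With the tool pointing down it reaches from about 0.35 to 0.925 m from the base axis. Payload 6.4 kg.
Tool frame: the origin (TCP) lies at the very end of the fingers, on their centre line; the grasp point (between the pads) lies bot.pinch_z behind it (bot.pinch_z is the distance from the TCP to the grasp point, in m); z points along the fingers, y is the direction in which the jaws open and shut (so a half turn about z gives the same grasp; the last joint's range is limited). The gripper opens to 94 mm and grips with 3 to 60 N. Pads are 16 mm wide; open, the fingers measure 119 mm over their backs; the gripper's body (75 mm by 177 mm) begins 78 mm behind the grasp point.
Start: joints at [53.852, 14.043, 89.255, -0, 76.702, -9.975], TCP at [0.287, 0.583, 0.172] pointing down, gripper open.
Joint ranges: [-179.41, 179.41], [-58.25, 129.5], [7.25, 145.43], [-54.29, 234.29], [11.92, 165.04], [-157.13, 157.13]. Speed limits (degrees/s): [147.25, 147.25, 180, 180, 180, 180].

### API

Orientations are given as a 3x3 rotation matrix whose columns are the frame's x, y, z axes.
In Python, from cell import bot gives the robot as it stands.
- The arm moves only by the tool arm_command, never from a script. Its argument "deltas" is one flat list of numbers, 7 for each row, row after row: the shift along the world's x, y, z in m, then the turn, a rotation vector about the world's x, y, z in degrees, then the finger opening in m, from 0 to 0.094. In form: [x, y, z, wx, wy, wz, fingers, x, y, z, wx, wy, wz, fingers, ...]. A call has 1 to 20 rows; each row is the pose to reach, as a shift and turn from the pose commanded when the call began; what a row does not reach only later rows make up. A row lasts 1/12 s, in which the tool goes at most 41.7 mm and 7.16 degrees, less where a joint would pass 70% of its speed; a pose out of reach is approached as far as the arm can. A call with a gripper value outside its range is refused whole. The fingers move at their own pace and stop on an object; "newtons" is the grip in N (left out, the last holds). Time passes only in rows, so rows that repeat a pose let the fingers close. It gives the time, the measured TCP pose, the force and the opening at its end, in the units of the state.
- bot.read_state(): the state, without advancing time (a new reading comes with each control period).
- bot.capture(name): name is "side" or "top"; returns the picture (480x640x3 uint8, red, green, blue); there is no depth.
- bot.camera_params(name): a dict with "intrinsics" (3x3 intrinsics, pixels), "origin" and "orientation" of the camera in the world. Camera axes: x right, y down, z forward; pixel columns grow to the right and rows downward; lengths in m; the calibration is good to about 2 mm. A picture is of the moment at which its call begins. camera_params takes no time and is no camera call.
- bot.job_done(): hands the job in, once; it reports no verdict.
The state is a dict: "time": time; "q": joint angles; "joint_velocities": joint speeds; "joint_torque": joint torques, N m; "tcp_pos": TCP position; "tool_rot": TCP orientation; "contact_force": force on the tool from outside, world axes, zero at the start; "moment": the same for the moment, N m; "width": finger opening in m.
Only numpy, scipy, OpenCV 4.12 (cv2) and the standard library are available. Lean on these libraries where they do the work, as an engineer would, in place of code of your own. Each camera call takes 0.05 s, during which the arm holds its last target.

## Working session

There is one attempt and no reset: what is moved stays moved. The work goes in short steps, Python scripts to look and compute and a tool call to move; the robot and the scene stay as the last step left them, time stands still between calls to the robot, and variables do not carry over. Pictures are saved under pics/ and viewed, and the job is handed in when it is done.

Besides the shell and the picture viewer there is one more tool, called by a JSON object that holds its "name" and its "arguments". arm_command: Moves the arm, as the interface text tells. Its arguments: {"type":"object","properties":{"deltas":{"type":"array"},"newtons":{"type":"number"}},"required":["deltas"]}

```bash
ls; mkdir -p pics
python3 - <<'E'
from cell import bot
import cv2
for n in("side","top"):
    im=bot.capture(n); cv2.imwrite(f"pics/{n}0.png",im[:,:,::-1]); p=bot.camera_params(n); print(n,p)
s=bot.read_state(); print(s, bot.pinch_z)
E
```

```text
pics
side {'intrinsics': array([[514.12428972,   0.        , 311.81777153],
       [  0.        , 514.12428972, 241.1511259 ],
       [  0.        ,   0.        ,   1.        ]]), 'origin': array([ 0.52530835, -0.7696658 ,  0.80729125]), 'orientation': array([[ 0.99815364, -0.04901039,  0.03587878],
       [-0.0589241 , -0.63798536,  0.76779074],
       [-0.01473959, -0.76848725, -0.63969531]])}
top {'intrinsics': array([[597.26217736,   0.        , 313.0909107 ],
       [  0.        , 597.26217736, 241.05579943],
       [  0.        ,   0.        ,   1.        ]]), 'origin': array([0.4022652 , 0.07538799, 1.15789576]), 'orientation': array([[-0.01759199, -0.98495489,  0.17191388],
       [-0.99935334,  0.0227143 ,  0.0278741 ],
       [-0.03135964, -0.17131235, -0.98471755]])}
{'time': 0.1, 'q': array([ 5.38508391e+01,  1.40810940e+01,  8.93160288e+01, -9.33278119e-04,
        7.67026539e+01, -9.97672153e+00]), 'joint_velocities': array([-0.04156774, -0.17554056, -0.21113154, -0.01496529,  0.04067159,
        0.00212111]), 'joint_torque': array([-4.80322560e-04, -4.16909516e+01, -3.15528631e+01,  6.86534587e-02,
        3.09629145e-02, -3.90732021e-05]), 'tcp_pos': array([0.28635874, 0.58286374, 0.17146252]), 'tool_rot': array([[-8.97472154e-01,  4.41069953e-01, -1.01445166e-03],
       [ 4.41071027e-01,  8.97471083e-01, -1.41552904e-03],
       [ 2.86093700e-04, -1.71784313e-03, -9.99998484e-01]]), 'contact_force': array([-0.33410932, -0.30935008, -0.44823147]), 'moment': array([-0.03424548, -0.05944735, -0.01553307]), 'width': 0.09405729228769011} 0.0188
```

View pics/side0.png

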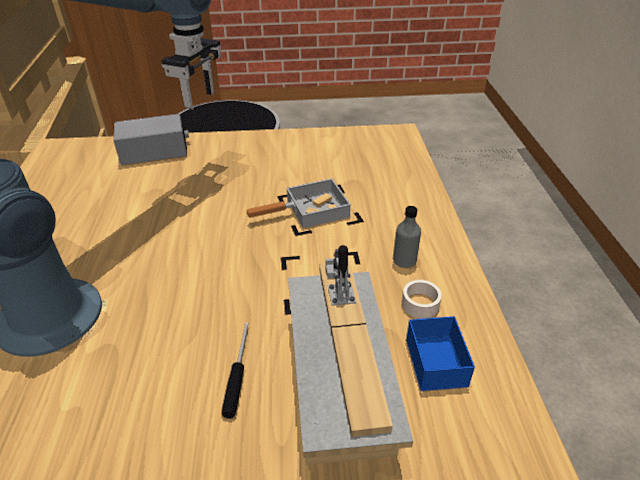

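View pics/top0.png

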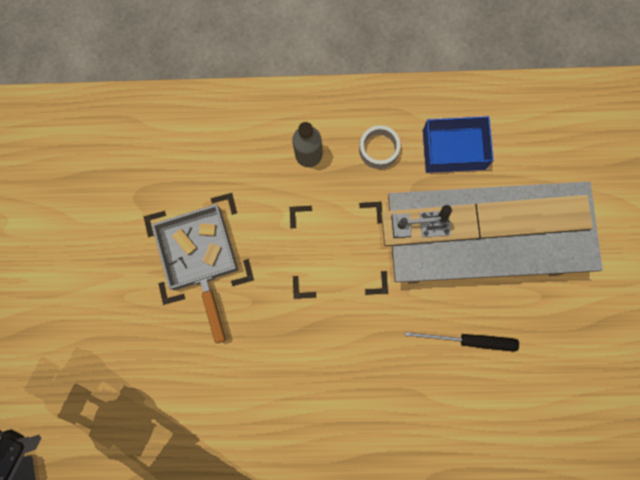

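The top view shows the pan near (197,248) with its handle running to (220,340). The catch corners surround about (339,251), the riser spans (390..600, 185..280), and the board line is at about column 478.

Run:
```python
import cv2
im=cv2.imread("pics/top0.png")
a=im[180:300,280:420]; cv2.imwrite("pics/c1.png",cv2.resize(a,None,fx=5,fy=5,interpolation=cv2.INTER_CUBIC))
a=im[175:290,375:610]; cv2.imwrite("pics/c2.png",cv2.resize(a,None,fx=3.4,fy=3.4,interpolation=cv2.INTER_CUBIC))
a=im[185:350,135:260]; cv2.imwrite("pics/c3.png",cv2.resize(a,None,fx=3.6,fy=3.6,interpolation=cv2.INTER_CUBIC))
```

```text
(no output)
```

View pics/c1.png

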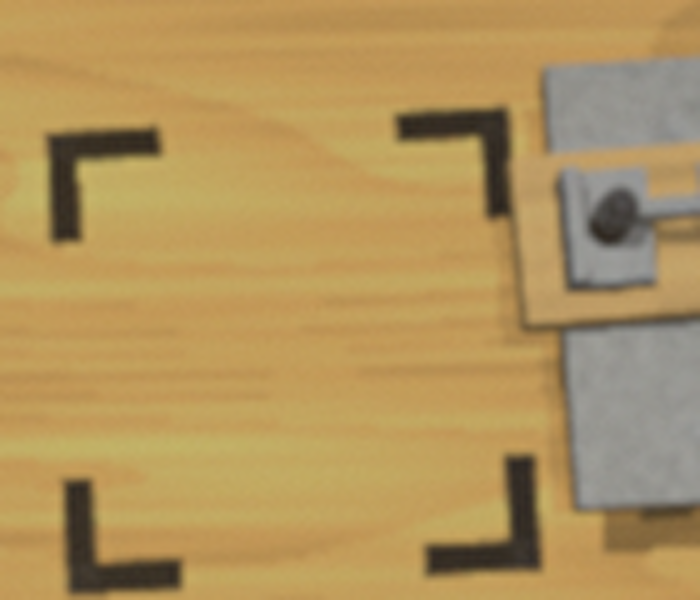

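View pics/c2.png

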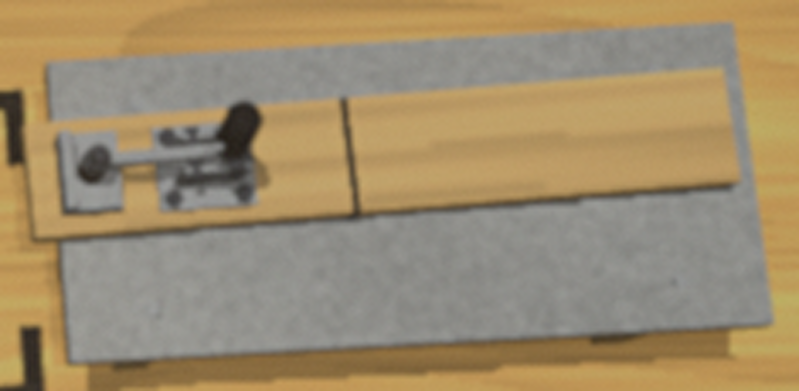

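View pics/c3.png

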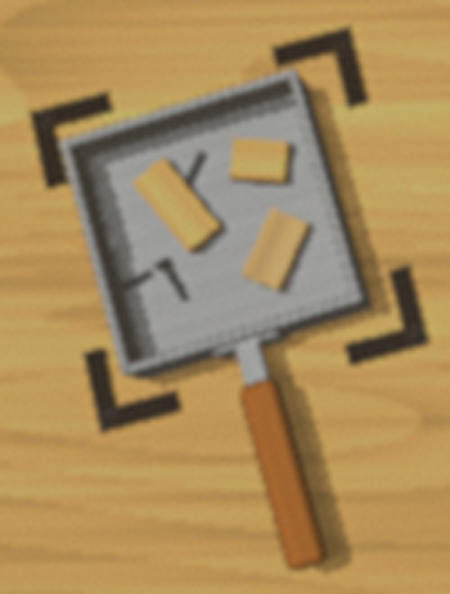

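```bash
cat > h.py <<'E'
import numpy as np
from cell import bot
def ray(name,px,z):
    p=bot.camera_params(name);K=p["intrinsics"];R=p["orientation"];o=p["origin"]
    px=np.atleast_2d(px).astype(float)
    d=(R@np.linalg.inv(K)@np.c_[px,np.ones(len(px))].T).T
    return o+d*((z-o[2])/d[:,2])[:,None]
def crop(U,f,off): return (np.array(U)+.5)/f-.5+np.array(off)
def proj(name,X):
    p=bot.camera_params(name);K=p["intrinsics"];R=p["orientation"];o=p["origin"]
    c=(np.atleast_2d(X)-o)@R; c=c@K.T; return c[:,:2]/c[:,2:]
E
python3 - <<'E'
from h import *
np.set_printoptions(precision=4,suppress=True)
deg=lambda v:np.degrees(np.arctan2(v[1],v[0]))
c=ray("top",crop([(48,133),(508,108),(541,570),(70,592)],5,(280,180)),0)[:,:2]
print("catch",c.mean(0),[np.linalg.norm(c[i]-c[i-1]) for i in range(4)],"y dir",deg(c[0]-c[1]+c[3]-c[2]),"x dir",deg(c[0]-c[3]+c[1]-c[2]))
r=ray("top",crop([(48,64),(733,22),(772,325),(70,363)],3.4,(375,175)),.11)[:,:2]
print("riser",r.mean(0),[np.linalg.norm(r[i]-r[i-1]) for i in range(4)],deg(r[0]-r[1]+r[3]-r[2]),deg(r[0]-r[3]+r[1]-r[2]),"edge",(r[0]+r[3])/2)
b=ray("top",crop([(25,125),(722,68),(740,185),(35,240)],3.4,(375,175)),.128)[:,:2]
print("board",b.mean(0),[np.linalg.norm(b[i]-b[i-1]) for i in range(4)],deg(b[0]-b[1]+b[3]-b[2]),b)
l=ray("top",crop([(343,98),(357,216)],3.4,(375,175)),.128)[:,:2]
print("line",l,l.mean(0))
p=ray("top",crop([(62,143),(297,70),(370,305),(128,375)],3.6,(135,185)),.04)[:,:2]
print("pan",p.mean(0),[np.linalg.norm(p[i]-p[i-1]) for i in range(4)],deg(p[0]-p[1]+p[3]-p[2]),deg(p[0]-p[3]+p[1]-p[2]))
h=ray("top",crop([(243,388),(273,378),(322,558),(290,570)],3.6,(135,185)),.043)[:,:2]
print("handle",h.mean(0),deg(h[0]-h[3]+h[1]-h[2]),[np.linalg.norm(h[i]-h[i-1]) for i in range(4)])
# joint consistent
a=np.radians(np.mean([deg(r[0]-r[1]+r[3]-r[2])]));ey=np.array([np.cos(a),np.sin(a)])
e=(r[0]+r[3])/2; print("catch from edge",e+.095*ey, "line rel edge", (l.mean(0)-e)@ey, (l.mean(0)-e)@[ey[1],-ey[0]])
E
```

```text
catch [0.5872 0.0599] [np.float64(0.18282600540802468), np.float64(0.18305091388738318), np.float64(0.1835766356433025), np.float64(0.18235344186530647)] y dir 91.6381832391076 x dir 1.9537870192293971
riser [ 0.5959 -0.2147] [np.float64(0.15897370303571948), np.float64(0.35967847918560164), np.float64(0.1604252905612698), np.float64(0.3588454398320785)] 92.03490013330602 1.6808652803138622 edge [ 0.5895 -0.0352]
board [ 0.6123 -0.1984] [np.float64(0.06049257748752132), np.float64(0.3590878673927248), np.float64(0.061487913660014645), np.float64(0.3593811348468485)] 93.30288044605842 [[ 0.6322 -0.0177]
 [ 0.6534 -0.3762]
 [ 0.592  -0.3794]
 [ 0.5718 -0.0205]]
line [[ 0.6424 -0.1818]
 [ 0.5805 -0.185 ]] [ 0.6115 -0.1834]
pan [0.5925 0.3345] [np.float64(0.13092050151056067), np.float64(0.13134573418357387), np.float64(0.1338873149439709), np.float64(0.13188475738231187)] 105.68886816514146 17.225168952856002
handle [0.4594 0.2963] 15.548286647884959 [np.float64(0.09752792922811752), np.float64(0.016430747345533882), np.float64(0.09688530185362483), np.float64(0.017468629505917523)]
catch from edge [0.5861 0.0597] line rel edge -0.14884754139017553 0.016658852247784593
```

{"name": "arm_command", "arguments": {"deltas": [0.2,-0.279,-0.05,0,0,42,0.06,0.2,-0.279,-0.05,0,0,42,0.06,0.2,-0.279,-0.05,0,0,42,0.06,0.2,-0.279,-0.05,0,0,42,0.06,0.2,-0.279,-0.05,0,0,42,0.06,0.2,-0.279,-0.05,0,0,42,0.06,0.2,-0.279,-0.05,0,0,42,0.06,0.2,-0.279,-0.05,0,0,42,0.06,0.2,-0.279,-0.05,0,0,42,0.06,0.2,-0.279,-0.05,0,0,42,0.06,0.2,-0.279,-0.05,0,0,42,0.06,0.2,-0.279,-0.05,0,0,42,0.06]}}

```text
time: 1.1
tcp_pos: [0.4862, 0.3049, 0.1223]
tool_rot: [[-0.962, -0.273, -0.001], [-0.273, 0.962, 0.0], [0.001, 0.0, -1.0]]
contact_force: [-0.0, 0.2, -0.2]
width: 0.0602
```

Run:
```python
from h import *
import cv2
im=bot.capture("side"); cv2.imwrite("pics/s1.png",cv2.resize(im[130:290,170:400,::-1],None,fx=3,fy=3))
s=bot.read_state(); print(s["time"],s["tcp_pos"],s["tool_rot"].round(3),s["q"].round(1),s["contact_force"])
```

```text
1.15 [0.48599818 0.30527959 0.12244639] [[-0.962 -0.274 -0.   ]
 [-0.274  0.962  0.   ]
 [ 0.     0.    -1.   ]] [ 20.8   6.8 102.9   0.   70.2 -85.1] [-0.4568855  -0.03990645 -0.52678716]
```

View pics/s1.png

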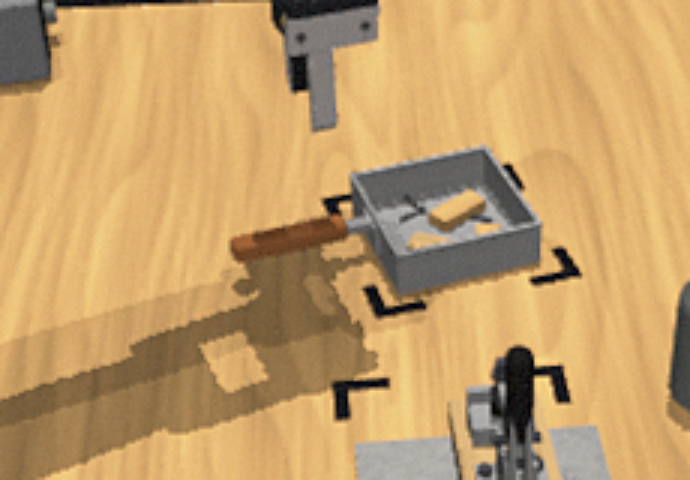

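The gripper (at 320,130 in the crop) is above the handle and the side view shows no obstacle. Next: go down and close.

{"name": "arm_command", "arguments": {"deltas": [0,0,-0.03,0,0,0,0.06,0,0,-0.06,0,0,0,0.06,0,0,-0.09,0,0,0,0.06,0,0,-0.107,0,0,0,0.06,0,0,-0.107,0,0,0,0.06,0,0,-0.107,0,0,0,0.035,0,0,-0.107,0,0,0,0.01,0,0,-0.107,0,0,0,0.01,0,0,-0.107,0,0,0,0.01,0,0,-0.107,0,0,0,0.01,0,0,-0.107,0,0,0,0.01,0,0,-0.107,0,0,0,0.01], "newtons": 55}}

```text
time: 2.15
tcp_pos: [0.487, 0.3044, 0.0159]
tool_rot: [[-0.962, -0.273, 0.001], [-0.273, 0.962, 0.0], [-0.001, 0.0, -1.0]]
contact_force: [-0.0, -0.6, 0.1]
width: 0.0167
```

Run:
```python
from h import *
import cv2
im=bot.capture("side"); a=im[130:290,170:400,::-1]; t=bot.capture("top")[150:350,120:420,::-1]
cv2.imwrite("pics/s2.png",cv2.resize(a,None,fx=3,fy=3)); cv2.imwrite("pics/t2.png",cv2.resize(t,None,fx=2.6,fy=2.6))
s=bot.read_state(); print(s["time"],s["tcp_pos"],s["width"],s["contact_force"])
```

```text
2.25 [0.4867895  0.30433378 0.01560929] 0.011326186956899681 [ 0.1471358  -0.3028436   0.23352177]
```

View pics/s2.png

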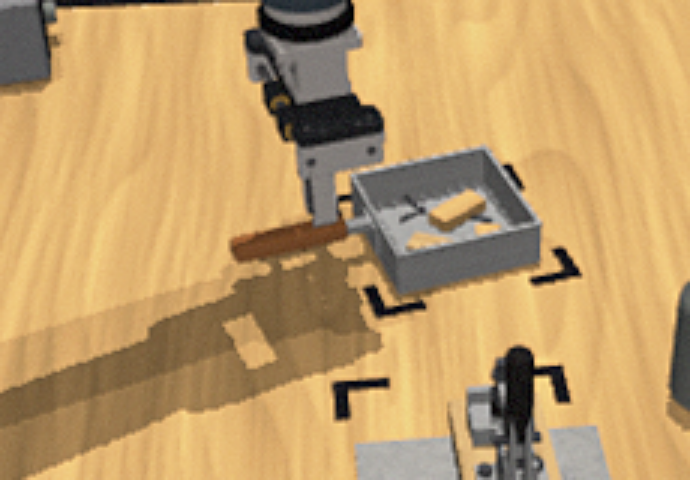

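View pics/t2.png

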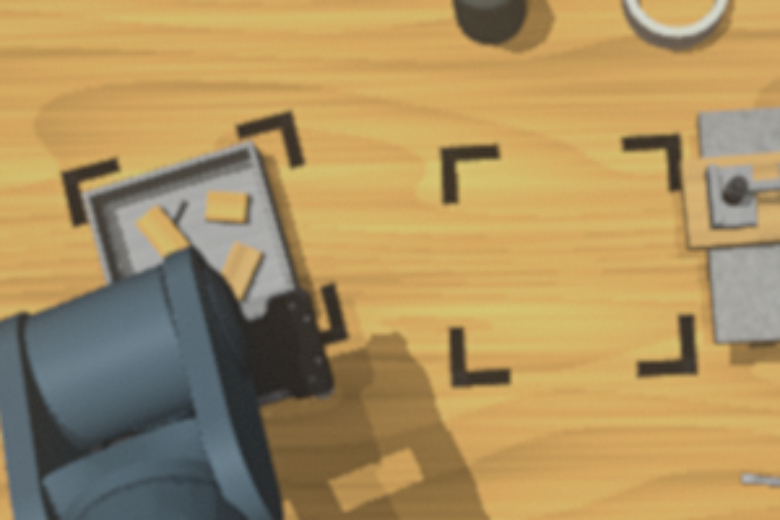

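Run:
```python
from h import *
s=bot.read_state(); T=s["tcp_pos"]
for n in("side","top"):
    print(n,proj(n,[T,T+[0,0,.02],T+[0,0,.1]]))
o=(170,130)
print((proj("side",[T,T+[0,0,.02],T+[0,0,.1]])-o)*3)
# handle in side view: ends on crop s2 : near-pan end, far end centre top
print(ray("side",np.array([(235,245),(345,228)])/3+o,.034))
print(ray("top",crop([(258,383),(306,564)],3.6,(135,185)),.043))
h=ray("side",np.array([(290,232)])/3+o,.043);print(h)
```

```text
side [[276.99410495 212.18627459]
 [276.54068737 205.9042905 ]
 [274.63535196 179.50635791]]
top [[211.71957994 302.37783123]
 [209.61394892 301.63304033]
 [200.39947965 298.37375473]]
[[320.98231484 246.55882377]
 [319.6220621  227.71287149]
 [313.90605589 148.51907373]]
[[0.41518431 0.28732605 0.034     ]
 [0.50838086 0.30443066 0.034     ]]
[[0.50624146 0.30932206 0.043     ]
 [0.41259313 0.28326672 0.043     ]]
[[0.46217774 0.28986046 0.043     ]]
```

Run:
```python
from h import *
import cv2
im=bot.capture("side")[:,:,::-1]
cv2.imwrite("pics/s3.png",cv2.resize(im[160:230,240:330],None,fx=8,fy=8,interpolation=cv2.INTER_CUBIC))
s=bot.read_state();print(s["width"],s["contact_force"],s["tcp_pos"])
```

```text
0.010123706771373864 [ 0.52548933 -0.32688994 -1.0231637 ] [0.48673645 0.30432157 0.01552696]
```

View pics/s3.png

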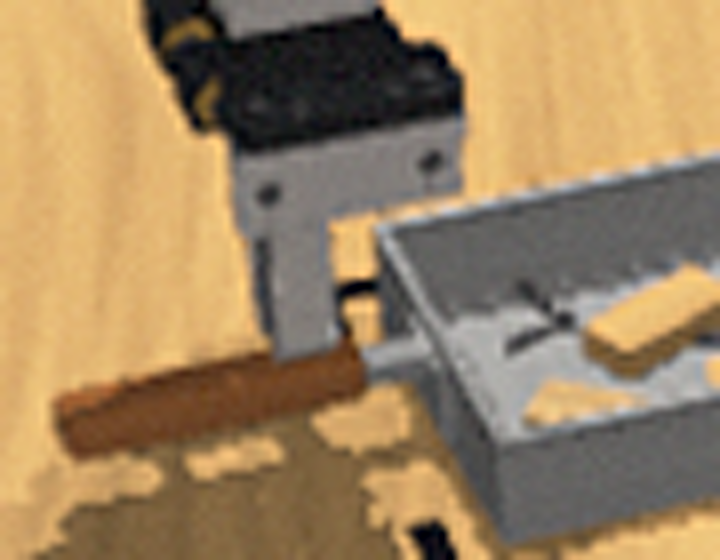

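Run:
```python
from h import *
np.set_printoptions(precision=4,suppress=True)
yv=np.array([-.274,.962,0])
T=np.array([.486,.3053,.1224])
print("s1 expected near/ centre/far pad tip",(proj("side",[T-.03*yv,T-.042*yv,T,T+.03*yv])-(170,130))*3)
s=bot.read_state();T=s["tcp_pos"]
print(s["time"],s["tool_rot"])
print("s3 near pad, near back, far",(proj("side",[T-.005*yv,T-.017*yv,T+.005*yv,T+.017*yv])-(240,160))*8)
print("handle top-back edge",ray("side",crop([(300,352)],8,(240,160)),.043),"front bottom",ray("side",crop([(300,405)],8,(240,160)),.025))
```

```text
s1 expected near/ centre/far pad tip [[322.7565 159.9063]
 [326.9897 167.6964]
 [312.4302 140.9034]
 [302.4555 122.5476]]
2.3 [[-0.9621 -0.2727  0.0001]
 [-0.2727  0.9621  0.    ]
 [-0.0001 -0.     -1.    ]]
s3 near pad, near back, far [[300.1583 426.399 ]
 [310.7076 447.4118]
 [291.4729 409.0989]
 [281.175  388.5867]]
handle top-back edge [[0.4886 0.3041 0.043 ]] front bottom [[0.4875 0.3002 0.025 ]]
```

Run:
```python
from h import *
import cv2
im=cv2.imread("pics/side0.png")
cv2.imwrite("pics/sc1.png",cv2.resize(im[170:320,240:380],None,fx=5,fy=5,interpolation=cv2.INTER_CUBIC)[:600*1])
c=ray("top",crop([(48,133),(508,108),(541,570),(70,592)],5,(280,180)),0)
print((proj("side",c)-(240,170))*5)
r=ray("top",crop([(48,64),(733,22),(772,325),(70,363)],3.4,(375,175)),.11)
print((proj("side",r)-(240,170))*5, proj("side",r))
p=ray("top",crop([(62,143),(297,70),(370,305),(128,375)],3.6,(135,185)),.04)
print((proj("side",p)-(240,170))*5)
```

```text
[[584.15678651 404.59610596]
 [651.68410438 685.23331001]
 [219.61023978 719.00102778]
 [202.78529253 432.7839528 ]]
[[ 637.73041363  503.94994983]
 [ 861.34408082 1351.58439611]
 [ 306.707171   1401.08268636]
 [ 236.4686264   533.49321139]] [[367.54608273 270.78998997]
 [412.26881616 440.31687922]
 [301.3414342  450.21653727]
 [287.29372528 276.69864228]]
[[456.1660013   39.44620297]
 [550.11581091 170.58112213]
 [302.99188698 229.35954863]
 [228.84531992  89.15676268]]
```

View pics/sc1.png

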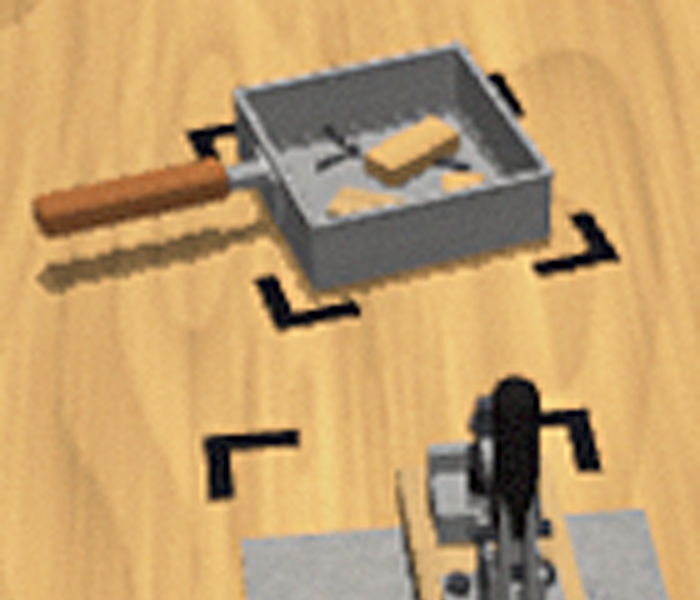

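Run:
```python
from h import *
np.set_printoptions(precision=4,suppress=True)
def rayy(px,y):
    p=bot.camera_params("side");o=p["origin"];d=p["orientation"]@np.linalg.inv(p["intrinsics"])@np.r_[px,1]
    return o+d*(y-o[1])/d[1]
print("s3", [rayy(crop((300,357),8,(240,160)),y) for y in (.288,.30,.304)])
print("s1", [rayy(crop((323,130),3,(170,130)),y) for y in (.2645,.2765)])
```

```text
s3 [array([0.489 , 0.288 , 0.0526]), array([0.4886, 0.3   , 0.044 ]), array([0.4884, 0.304 , 0.0412])]
s1 [array([0.4956, 0.2645, 0.159 ]), array([0.4953, 0.2765, 0.1514])]
```

Run:
```python
from h import *
import cv2
np.set_printoptions(precision=4,suppress=True)
s=bot.read_state();T=s["tcp_pos"];R=s["tool_rot"]
C=np.array([T+R@np.array([sx*.0375,sy*.0885,-.0968]) for sx in(-1,1) for sy in(-1,1)])
for nm,off in(("none",[0,0,0]),("z",[0,0,.034]),("y",[0,.045,0])):
    print(nm,proj("top",C+off).round(0).tolist(),proj("side",C+off).round(0).tolist())
im=bot.capture("top")[:,:,::-1]
cv2.imwrite("pics/t4.png",cv2.resize(im[170:420,60:310],None,fx=2.4,fy=2.4))
im=bot.capture("side")[:,:,::-1]
cv2.imwrite("pics/s4.png",cv2.resize(im[40:240,150:400],None,fx=3,fy=3))
```

```text
none [[243.0, 264.0], [147.0, 293.0], [255.0, 304.0], [158.0, 334.0]] [[300.0, 197.0], [279.0, 160.0], [270.0, 203.0], [251.0, 166.0]]
z [[240.0, 261.0], [141.0, 291.0], [252.0, 303.0], [152.0, 334.0]] [[300.0, 185.0], [278.0, 149.0], [269.0, 191.0], [250.0, 154.0]]
y [[218.0, 264.0], [122.0, 293.0], [229.0, 305.0], [132.0, 334.0]] [[300.0, 186.0], [279.0, 152.0], [270.0, 192.0], [252.0, 157.0]]
```

View pics/t4.png

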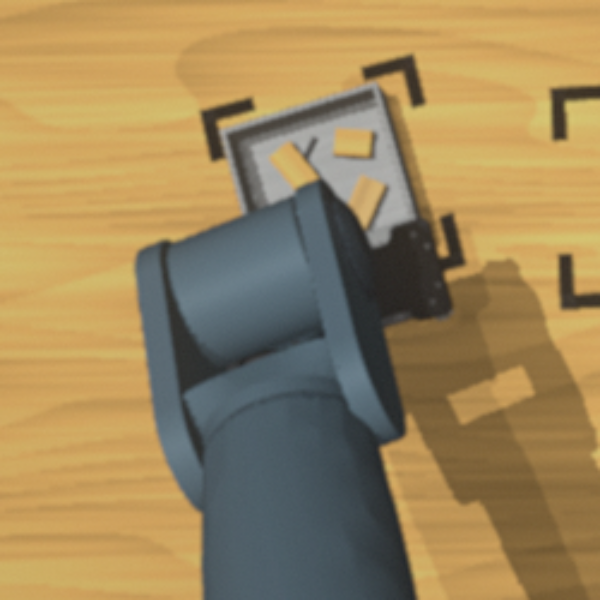

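View pics/s4.png

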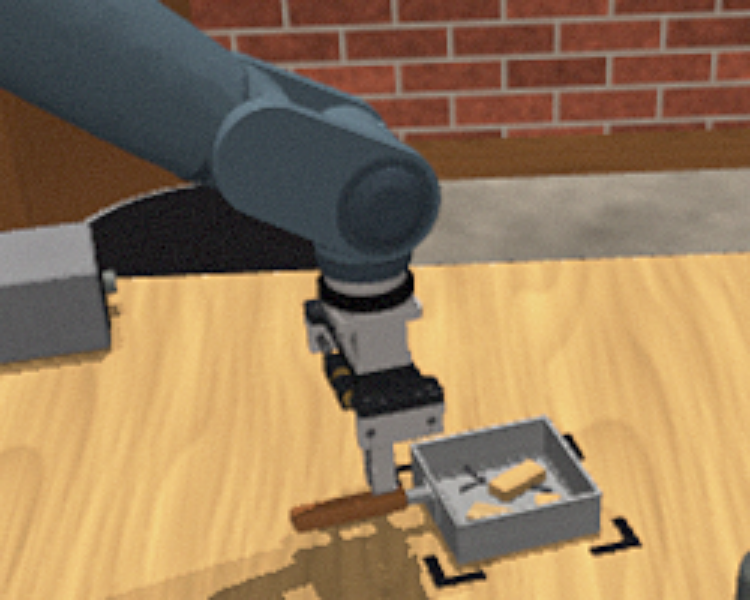

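Run:
```python
from h import *
import cv2
np.set_printoptions(precision=4,suppress=True)
im=cv2.imread("pics/side0.png")
cv2.imwrite("pics/sc2.png",cv2.resize(im[20:130,140:240],None,fx=5,fy=5,interpolation=cv2.INTER_CUBIC))
T=np.array([.287,.583,.172]);y=np.array([.441,.897,0])
print((proj("side",[T-.047*y,T-.0595*y,T+.047*y,T+.0595*y])-(140,20))*5)
U=T+[0,0,.034]
print((proj("side",[U-.047*y,U-.0595*y,U+.047*y,U+.0595*y])-(140,20))*5)
```

```text
[[261.1487 491.765 ]
 [248.4474 501.5722]
 [351.7859 421.7804]
 [363.227  412.9463]]
[[250.8029 433.4819]
 [237.8339 443.0705]
 [343.2749 365.112 ]
 [354.9383 356.4886]]
```

View pics/sc2.png

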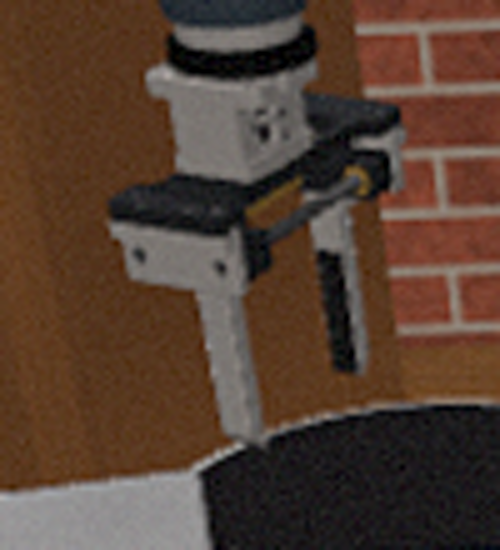

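The images and the reported pose disagree. In three views both fingertips sit about 33 mm above the reported TCP height (start image: near tip at (240,440) and far tip at (350,372) in the crop, which fits only with that offset). The jaws therefore closed just above the handle and touched nothing. I'll open them and go about 34 mm lower, watching the force.

{"name": "arm_command", "arguments": {"deltas": [0,0,0.015,0,0,0,0.06,0,0,0.015,0,0,0,0.06,0,0,0.015,0,0,0,0.06,0,0,0.015,0,0,0,0.06,0,0,0.015,0,0,0,0.06,0,0,0.015,0,0,0,0.06,0,0,0.005,0,0,0,0.06,0,0,-0.005,0,0,0,0.06,0,0,-0.015,0,0,0,0.06,0,0,-0.025,0,0,0,0.06,0,0,-0.025,0,0,0,0.06,0,0,-0.025,0,0,0,0.06]}}

```text
time: 3.4
tcp_pos: [0.4857, 0.304, -0.0109]
tool_rot: [[-0.962, -0.273, -0.002], [-0.273, 0.962, -0.001], [0.003, -0.0, -1.0]]
contact_force: [0.6, -0.6, -0.6]
width: 0.0601
```

Run:
```python
from h import *
import cv2
im=bot.capture("side")[:,:,::-1]
cv2.imwrite("pics/s5.png",cv2.resize(im[150:230,240:340],None,fx=6,fy=6,interpolation=cv2.INTER_CUBIC))
s=bot.read_state();print(s["width"],s["contact_force"],s["tcp_pos"])
```

```text
0.06022648984534808 [-0.31608051  0.13165261  1.60626475] [ 0.48647323  0.30429944 -0.01002204]
```

View pics/s5.png

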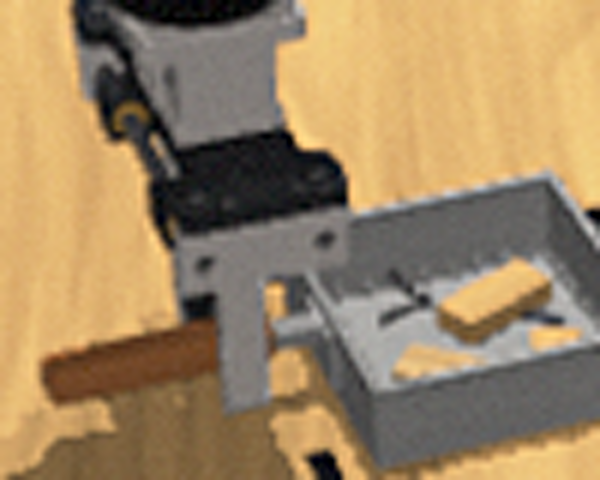

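The near finger (tip at 245,408) is now in front of the handle, so the jaws straddle it. Next I'll go down 8 mm more and close.

{"name": "arm_command", "arguments": {"deltas": [0,0,-0.008,0,0,0,0.06,0,0,-0.008,0,0,0,0.045,0,0,-0.008,0,0,0,0.03,0,0,-0.008,0,0,0,0.015,0,0,-0.008,0,0,0,0.01,0,0,-0.008,0,0,0,0.01,0,0,-0.008,0,0,0,0.01,0,0,-0.008,0,0,0,0.01,0,0,-0.008,0,0,0,0.01,0,0,-0.008,0,0,0,0.005], "newtons": 55}}

```text
time: 4.28
tcp_pos: [0.4868, 0.3046, -0.0173]
tool_rot: [[-0.962, -0.273, 0.0], [-0.273, 0.962, 0.0], [-0.0, 0.0, -1.0]]
contact_force: [-0.0, 0.9, 1.3]
width: 0.0194
```

{"name": "arm_command", "arguments": {"deltas": [0,-0.005,0,0,0,-0.3,0.005,-0.001,-0.012,0,0,0,-0.7,0.005,-0.001,-0.02,0,0,0,-1.2,0.005,-0.001,-0.03,0,0,0,-1.7,0.005,-0.002,-0.04,0,0,0,-2.3,0.005,-0.002,-0.05,0,0,0,-2.8,0.005,-0.003,-0.06,0,0,0,-3.4,0.005,-0.003,-0.07,0,0,0,-4,0.005,-0.003,-0.08,0,0,0,-4.5,0.005,-0.004,-0.09,0,0,0,-5.1,0.005,-0.004,-0.1,0,0,0,-5.7,0.005,-0.005,-0.108,0,0,0,-6.2,0.005,-0.005,-0.115,0,0,0,-6.6,0.005,-0.005,-0.12,0,0,0,-6.8,0.005,-0.005,-0.12,0,0,0,-6.8,0.005]}}

```text
time: 5.53
tcp_pos: [0.4818, 0.1831, -0.0174]
tool_rot: [[-0.988, -0.156, -0.0], [-0.156, 0.988, -0.001], [0.0, -0.001, -1.0]]
contact_force: [-0.7, -1.8, 5.4]
width: 0.0198
```

Run:
```python
from h import *
import cv2
im=bot.capture("top")[:,:,::-1]
cv2.imwrite("pics/t6.png",cv2.resize(im[160:360,150:400],None,fx=3,fy=3,interpolation=cv2.INTER_CUBIC))
s=bot.read_state();print(s["time"],s["width"],s["contact_force"],s["tcp_pos"],s["tool_rot"][:,1])
```

```text
5.5833 0.019417388237271984 [-0.39368149 -2.21108695  5.56254939] [ 0.48174133  0.1831536  -0.01738361] [-0.15651798  0.98767366 -0.00169091]
```

View pics/t6.png

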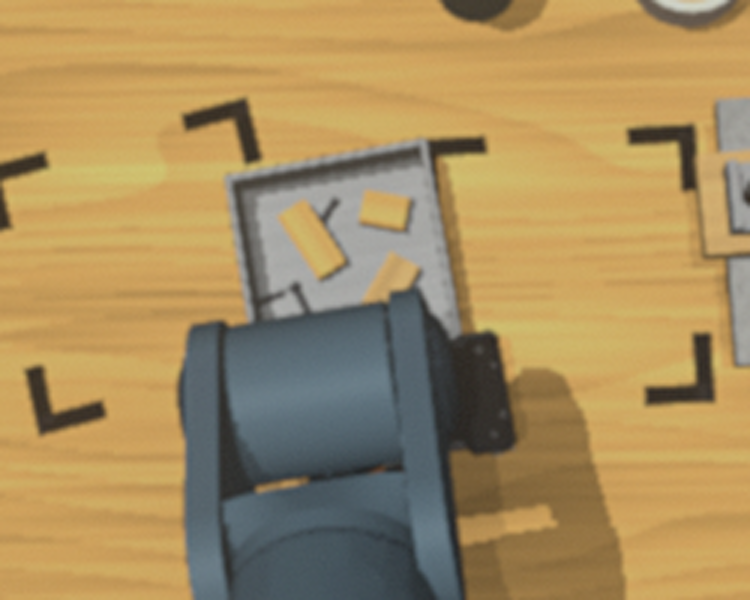

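{"name": "arm_command", "arguments": {"deltas": [0,-0.005,0,0,0,-0.3,0.005,-0.001,-0.012,0.0005,0,0,-0.7,0.005,-0.001,-0.02,0.0005,0,0,-1.2,0.005,-0.001,-0.03,0.0005,0,0,-1.7,0.005,-0.002,-0.04,0.0005,0,0,-2.3,0.005,-0.002,-0.05,0.0005,0,0,-2.8,0.005,-0.003,-0.06,0.0005,0,0,-3.4,0.005,-0.003,-0.07,0.0005,0,0,-4,0.005,-0.003,-0.08,0.0005,0,0,-4.5,0.005,-0.004,-0.09,0.0005,0,0,-5.1,0.005,-0.004,-0.1,0.0005,0,0,-5.7,0.005,-0.005,-0.11,0.0005,0,0,-6.2,0.005,-0.0055,-0.118,0.0005,0,0,-6.7,0.005,-0.0055,-0.124,0.0005,0,0,-7,0.005,-0.0055,-0.127,0.0005,0,0,-7.2,0.005,-0.0055,-0.127,0.0005,0,0,-7.2,0.005,-0.0055,-0.127,0.0005,0,0,-7.2,0.005]}}

```text
time: 7.0
tcp_pos: [0.476, 0.0572, -0.0172]
tool_rot: [[-1.0, -0.031, -0.001], [-0.031, 1.0, -0.0], [0.001, -0.0, -1.0]]
contact_force: [-0.0, -1.1, -0.4]
width: 0.0194
```

Run:
```python
from h import *
import cv2
im=bot.capture("top")[:,:,::-1]
cv2.imwrite("pics/t7.png",cv2.resize(im[170:330,270:430],None,fx=3.7,fy=3.7,interpolation=cv2.INTER_CUBIC))
s=bot.read_state();print(s["time"],s["width"],s["contact_force"],s["tcp_pos"],s["tool_rot"][:,1])
```

```text
7.05 0.020099547002554924 [-1.18491902 -1.11172792 -1.34533953] [ 0.47596505  0.05730322 -0.01717488] [-3.15131407e-02  9.99503312e-01 -2.26874508e-04]
```

View pics/t7.png

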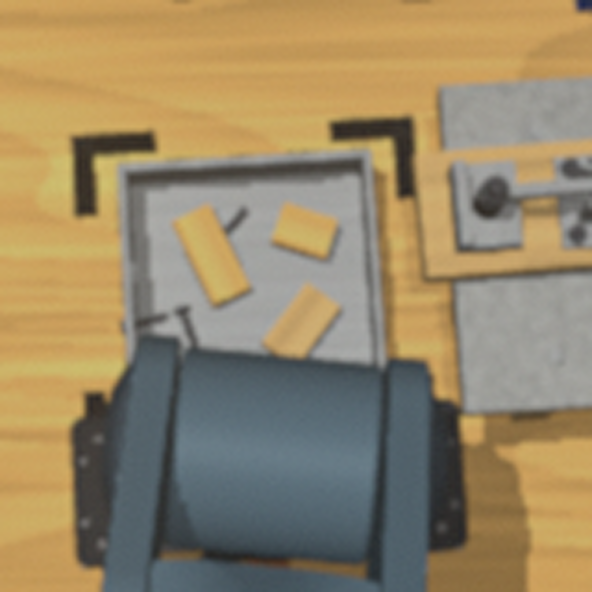

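Run:
```python
from h import *
p=ray("top",crop([(118,166),(372,153),(133,355),(384,355)],3.7,(270,170)),.04)[:,:2]
w=p[0]-p[1];print(np.linalg.norm(w),np.degrees(np.arctan2(w[1],w[0]))-90, np.degrees(np.arctan2(*(p[0]-p[2])[::-1])),np.degrees(np.arctan2(*(p[1]-p[3])[::-1])))
ex=np.array([w[1],-w[0]])/np.linalg.norm(w); print((p[0]+p[1])/2-.065*ex)
```

```text
0.13149249102939672 1.591077035851356 3.6194613083703615 1.3686791962629918
[0.58644898 0.06076738]
```

{"name": "arm_command", "arguments": {"deltas": [0,0,0,0,0,0,0.06,0,0,0,0,0,0,0.06,0,0,0,0,0,0,0.06,0,0,0,0,0,0,0.06,0,0,0,0,0,0,0.06,0,0,0,0,0,0,0.06,0,0,0.02,0,0,0,0.06,0,0,0.05,0,0,0,0.085,0,0,0.09,0,0,0,0.085,0,0,0.13,0,0,0,0.085,0,0,0.17,0,0,0,0.085,0,0,0.21,0,0,0,0.085,0,0,0.25,0,0,0,0.085,0,0,0.27,0,0,0,0.085,0,0,0.27,0,0,0,0.085]}}

```text
time: 8.3
tcp_pos: [0.4792, 0.0571, 0.2594]
tool_rot: [[-0.999, -0.032, 0.011], [-0.032, 0.999, -0.001], [-0.011, -0.002, -1.0]]
contact_force: [0.6, 0.5, 0.8]
width: 0.0849
```

{"name": "arm_command", "arguments": {"deltas": [0.14,-0.33,0,0,0,-88.5,0.085,0.14,-0.33,0,0,0,-88.5,0.085,0.14,-0.33,0,0,0,-88.5,0.085,0.14,-0.33,0,0,0,-88.5,0.085,0.14,-0.33,0,0,0,-88.5,0.085,0.14,-0.33,0,0,0,-88.5,0.085,0.14,-0.33,0,0,0,-88.5,0.085,0.14,-0.33,0,0,0,-88.5,0.085,0.14,-0.33,0,0,0,-88.5,0.085,0.14,-0.33,0,0,0,-88.5,0.085,0.14,-0.33,0,0,0,-88.5,0.085,0.14,-0.33,0,0,0,-88.5,0.085,0.14,-0.33,0,0,0,-88.5,0.085,0.14,-0.33,0,0,0,-88.5,0.085,0.14,-0.33,0,0,0,-88.5,0.085,0.14,-0.33,0,0,0,-88.5,0.085,0.14,-0.33,0,0,0,-88.5,0.085,0.14,-0.33,0,0,0,-88.5,0.085]}}

```text
time: 9.8
tcp_pos: [0.6161, -0.2725, 0.2527]
tool_rot: [[-0.059, 0.998, -0.0], [0.998, 0.059, 0.0], [0.0, -0.0, -1.0]]
contact_force: [-0.4, 1.0, -0.2]
width: 0.0848
```

Run:
```python
from h import *
import cv2
im=bot.capture("top")[:,:,::-1]
cv2.imwrite("pics/t8.png",cv2.resize(im[170:370,270:530],None,fx=3,fy=3,interpolation=cv2.INTER_CUBIC))
im=bot.capture("side")[:,:,::-1]
cv2.imwrite("pics/s8.png",im)
s=bot.read_state();print(s["time"],s["width"],s["contact_force"],s["tcp_pos"],s["tool_rot"],s["q"])
```

```text
9.9 0.08533718994480162 [-0.46357101 -0.33169971  0.82121397] [ 0.61619079 -0.2725708   0.25293002] [[-5.84181579e-02  9.98292201e-01 -1.87371944e-05]
 [ 9.98292201e-01  5.84181583e-02  1.83814951e-05]
 [ 1.94446956e-05 -1.76313820e-05 -1.00000000e+00]] [-3.34824049e+01  1.42352817e+01  8.06546536e+01  2.87193034e-04
  8.51115411e+01 -3.68314500e+01]
```

View pics/t8.png

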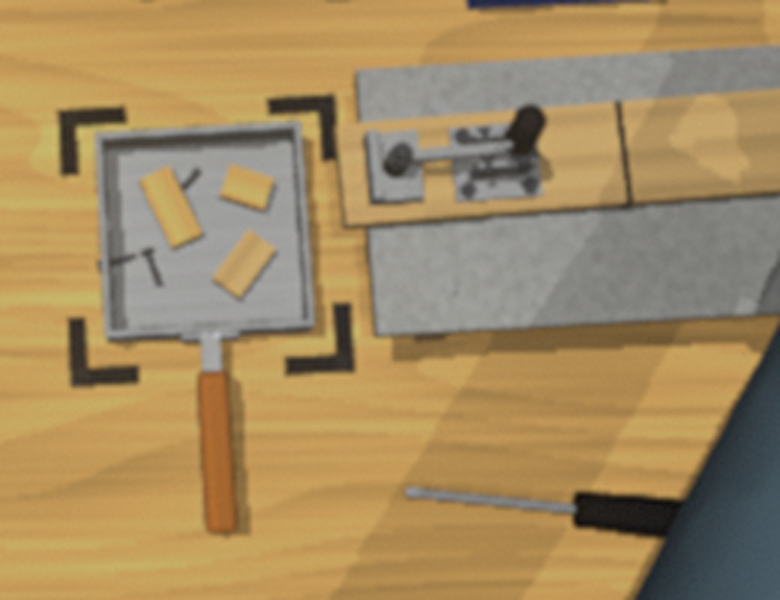

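View pics/s8.png

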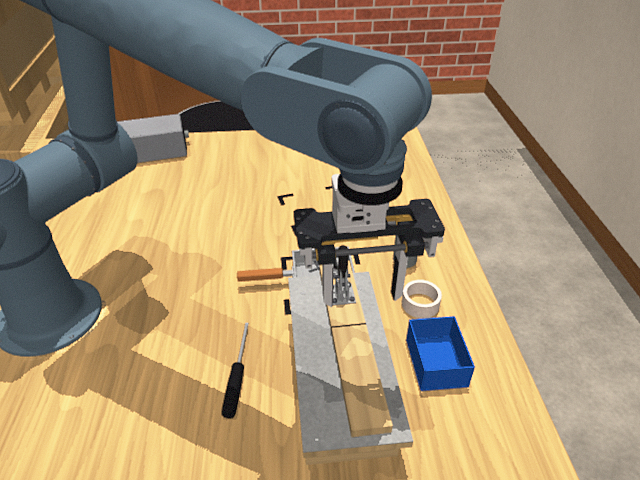

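The pan stands square inside the catch corners, with its rim spanning (97..315, 125..340) in the crop and its handle towards the robot. I'll recheck the tip height offset, then go down.

Run:
```python
from h import *
import cv2
np.set_printoptions(precision=4,suppress=True)
s=bot.read_state();T=s["tcp_pos"];y=s["tool_rot"][:,1]
im=cv2.imread("pics/s8.png");cv2.imwrite("pics/s8c.png",cv2.resize(im[190:340,280:450],None,fx=4,fy=4,interpolation=cv2.INTER_CUBIC))
for o in(0,.03,.034):
  U=T+[0,0,o]; print(o,(proj("side",[U-.0485*y,U+.0485*y])-(280,190))*4)
p=ray("top",crop([(97,133),(298,124),(315,329),(110,339)],3,(270,170)),.04)[:,:2]
print(p.mean(0),np.degrees(np.arctan2(*(p[0]-p[3]+p[1]-p[2])[::-1])))
```

```text
0 [[187.1906 508.2167]
 [452.9965 481.8966]]
0.03 [[187.5264 450.1728]
 [460.3717 423.7826]]
0.034 [[187.5725 442.1979]
 [461.3846 415.8005]]
[0.5861 0.0601] 2.7006635447397818
```

View pics/s8c.png

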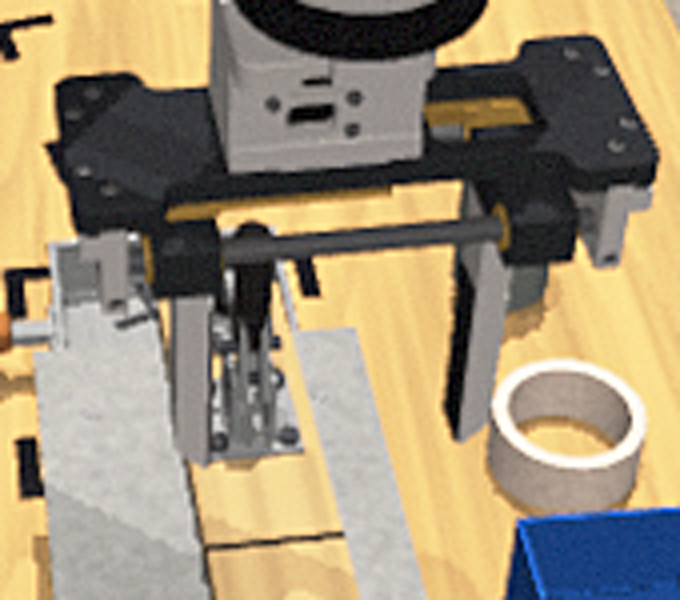

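{"name": "arm_command", "arguments": {"deltas": [0,0,-0.035,0,0,0,0.085,0,0,-0.07,0,0,0,0.085,0,0,-0.105,0,0,0,0.085,0,0,-0.13,0,0,0,0.085,0,0,-0.145,0,0,0,0.085,0,0,-0.155,0,0,0,0.085,0,0,-0.158,0,0,0,0.085,0,0,-0.158,0,0,0,0.085,0,0,-0.158,0,0,0,0.085]}}

```text
time: 10.65
tcp_pos: [0.6174, -0.2734, 0.097]
tool_rot: [[-0.058, 0.998, 0.003], [0.998, 0.058, -0.002], [-0.002, 0.003, -1.0]]
contact_force: [-0.1, 0.9, 0.6]
width: 0.0851
```

Run:
```python
from h import *
import cv2
im=bot.capture("side")[:,:,::-1]
cv2.imwrite("pics/s9.png",cv2.resize(im[290:450,280:460],None,fx=4,fy=4,interpolation=cv2.INTER_CUBIC)[:600])
s=bot.read_state();T=s["tcp_pos"];y=s["tool_rot"][:,1];print(s["time"],s["contact_force"],T)
for z in(.110,.115,.118):
    for q in(-.008,.008):
        P=[np.r_[(T+k*y+[0,q,0])[:2],z] for k in(-.0425,-.0548,.0425)]
        print(z,q,((proj("side",P)-(280,290))*4).round(0).tolist())
```

```text
10.7 [0.07240197 0.46602244 0.30763345] [ 0.61747362 -0.27343198  0.09723043]
0.11 -0.008 [[206.0, 365.0], [175.0, 368.0], [415.0, 342.0]]
0.11 0.008 [[202.0, 331.0], [172.0, 334.0], [408.0, 309.0]]
0.115 -0.008 [[206.0, 357.0], [175.0, 360.0], [416.0, 334.0]]
0.115 0.008 [[202.0, 324.0], [172.0, 327.0], [409.0, 301.0]]
0.118 -0.008 [[206.0, 353.0], [175.0, 356.0], [416.0, 330.0]]
0.118 0.008 [[202.0, 319.0], [172.0, 322.0], [410.0, 297.0]]
```

View pics/s9.png

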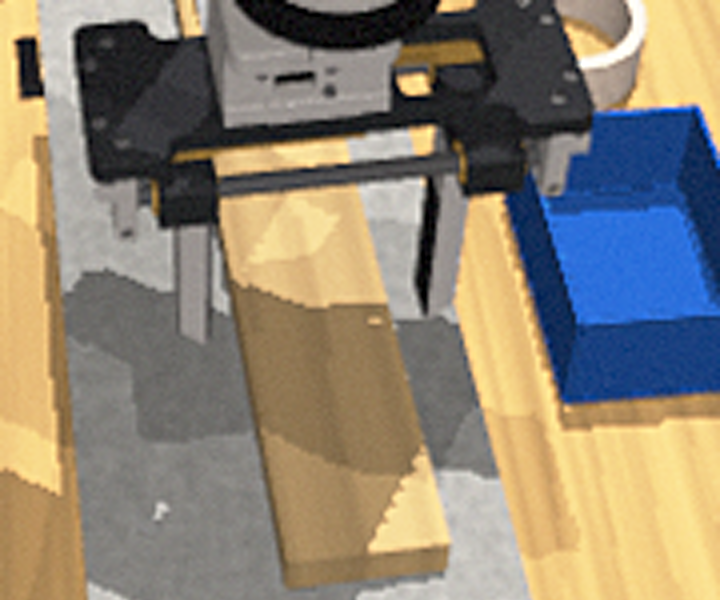

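Tips at (208,340) and (425,315) straddle the board, about 126 mm up. Next: 10 mm more, then close.

{"name": "arm_command", "arguments": {"deltas": [0,0,-0.005,0,0,0,0.085,0,0,-0.01,0,0,0,0.085,0,0,-0.01,0,0,0,0.085,0,0,-0.01,0,0,0,0.085,0,0,-0.01,0,0,0,0.07,0,0,-0.01,0,0,0,0.06,0,0,-0.01,0,0,0,0.05,0,0,-0.01,0,0,0,0.05,0,0,-0.01,0,0,0,0.05,0,0,-0.01,0,0,0,0.05,0,0,-0.01,0,0,0,0.05,0,0,-0.01,0,0,0,0.05], "newtons": 45}}

```text
time: 11.7
tcp_pos: [0.6165, -0.2727, 0.0851]
tool_rot: [[-0.058, 0.998, 0.001], [0.998, 0.058, -0.0], [-0.0, 0.001, -1.0]]
contact_force: [1.5, -0.5, 0.2]
width: 0.0593
```

Run:
```python
from h import *
import cv2
im=bot.capture("side")[:,:,::-1]
cv2.imwrite("pics/s10.png",cv2.resize(im[290:450,280:460],None,fx=4,fy=4,interpolation=cv2.INTER_CUBIC)[:600])
s=bot.read_state();T=s["tcp_pos"];print(s["time"],s["contact_force"],s["moment"],T,s["width"],s["tool_rot"])
```

```text
11.75 [ 2.2004908  -0.38896096 -0.60665298] [-0.06980969 -0.21134791 -0.10255887] [ 0.61646599 -0.27272672  0.08512497] 0.05929249440002995 [[-5.79300974e-02  9.98320437e-01  6.39933913e-04]
 [ 9.98320607e-01  5.79302539e-02 -2.28691055e-04]
 [-2.65378488e-04  6.25611117e-04 -9.99999769e-01]]
```

View pics/s10.png

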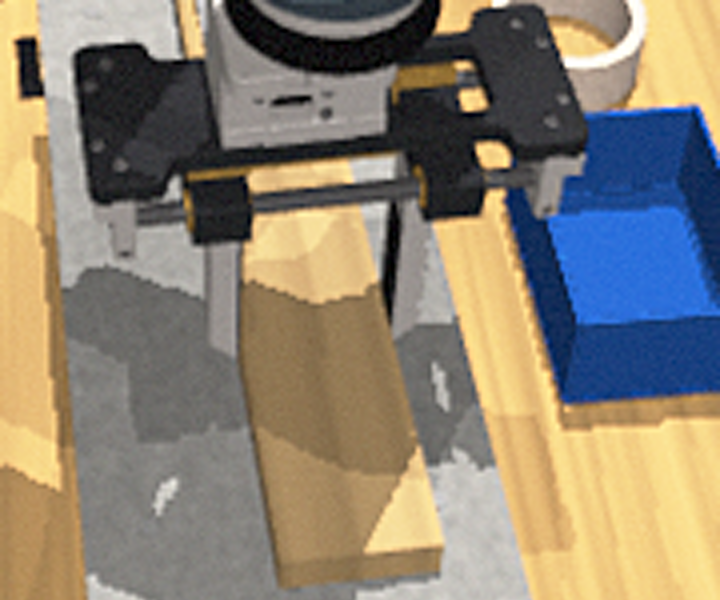

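{"name": "arm_command", "arguments": {"deltas": [0,0.003,0,0,0,0,0.05,0,0.009,0,0,0,0,0.05,-0.001,0.017,0,0,0,-0.2,0.05,-0.001,0.026,0,0,0,-0.3,0.05,-0.001,0.035,0,0,0,-0.4,0.05,-0.001,0.044,0,0,0,-0.6,0.05,-0.002,0.053,0,0,0,-0.8,0.05,-0.002,0.062,0,0,0,-0.9,0.05,-0.002,0.071,0,0,0,-1,0.05,-0.003,0.08,0,0,0,-1.2,0.05,-0.003,0.088,0,0,0,-1.3,0.05,-0.003,0.095,0,0,0,-1.4,0.05,-0.003,0.1,0,0,0,-1.5,0.05,-0.003,0.1,0,0,0,-1.5,0.05]}}

```text
time: 12.92
tcp_pos: [0.6133, -0.171, 0.0851]
tool_rot: [[-0.032, 0.999, -0.0], [0.999, 0.032, 0.002], [0.002, -0.0, -1.0]]
contact_force: [0.5, -0.3, 3.3]
width: 0.0591
```

Run:
```python
from h import *
import cv2
im=bot.capture("top")[:,:,::-1]
cv2.imwrite("pics/t11.png",cv2.resize(im[160:300,300:480],None,fx=4.2,fy=4.2,interpolation=cv2.INTER_CUBIC))
im=bot.capture("side")[:,:,::-1]
cv2.imwrite("pics/s11.png",cv2.resize(im[200:400,240:460],None,fx=3,fy=3,interpolation=cv2.INTER_CUBIC))
s=bot.read_state();T=s["tcp_pos"];print(s["time"],s["contact_force"],s["moment"],T,s["width"],s["tool_rot"])
```

```text
13.0167 [-1.202224    3.61806694  4.2727499 ] [ 0.67248272  0.01650026 -0.03177743] [ 0.61323115 -0.17095784  0.08508213] 0.05985918146217534 [[-3.18885312e-02  9.99491399e-01 -2.56214298e-04]
 [ 9.99486540e-01  3.18891761e-02  3.12052870e-03]
 [ 3.12711206e-03 -1.56573665e-04 -9.99995098e-01]]
```

View pics/t11.png

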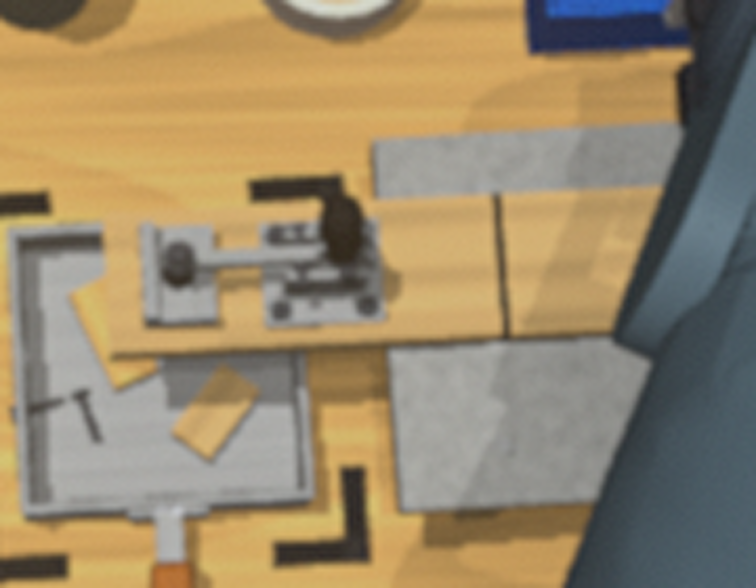

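View pics/s11.png

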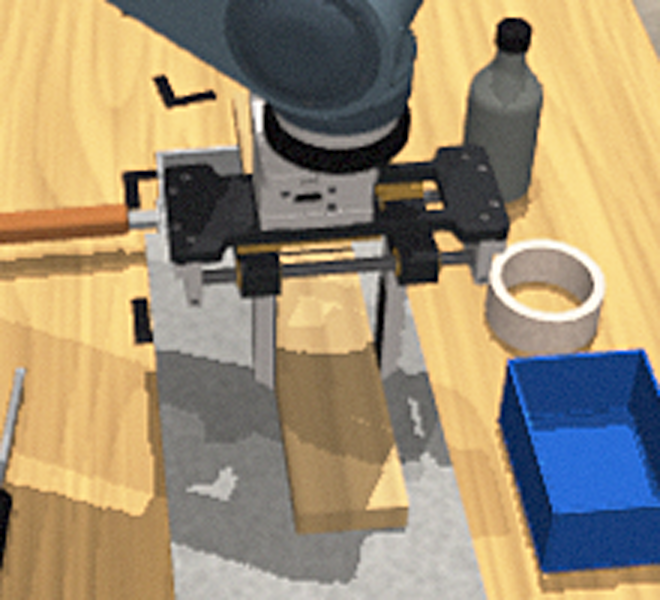

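```bash
cat > m.py <<'E'
from h import *
def rel(line,edge,f,off,bl=None):
    l=ray("top",crop(line,f,off),.128)[:,:2];e=ray("top",crop(edge,f,off),.11)[:,:2]
    ex=e[0]-e[1];ex/=np.linalg.norm(ex);ey=np.array([-ex[1],ex[0]])
    d=l.mean(0)-e.mean(0);print("edge",e.mean(0),"len",np.linalg.norm(e[0]-e[1]),"line y",d@ey,"x",d@ex,"ends y",(l-e.mean(0))@ey)
    e0=np.array([.5895,-.0352]);a=np.radians(91.85);ey=np.array([np.cos(a),np.sin(a)]);print("vs first edge",(l.mean(0)-e0)@ey)
E
python3 - <<'E'
from m import *
rel([(497,193),(507,338)],[(373,142),(400,510)],4.2,(300,160))
E
```

```text
edge [ 0.58989306 -0.03460078] len 0.15841207882653335 line y -0.04774132084770539 x 0.018911523777181086 ends y [-0.04812684 -0.04735581]
vs first edge -0.04716391213302014
```

{"name": "arm_command", "arguments": {"deltas": [0,0.003,0,0,0,0,0.05,0,0.008,0,0,0,0,0.05,0,0.014,0,0,0,0,0.05,-0.001,0.02,0,0,0,0,0.05,-0.001,0.026,-0.0005,0,0,0,0.05,-0.001,0.032,-0.0005,0,0,0,0.05,-0.001,0.038,-0.0005,0,0,0,0.05,-0.0015,0.043,-0.0005,0,0,0,0.05,-0.0015,0.046,-0.0005,0,0,0,0.05,-0.0015,0.0475,-0.0005,0,0,0,0.05,-0.0015,0.0475,-0.0005,0,0,0,0.05,-0.0015,0.0475,-0.0005,0,0,0,0.05]}}

```text
time: 14.02
tcp_pos: [0.612, -0.125, 0.0851]
tool_rot: [[-0.032, 0.999, 0.001], [0.999, 0.032, -0.0], [-0.0, 0.001, -1.0]]
contact_force: [1.2, -3.6, 5.3]
width: 0.0593
```

Run:
```python
from h import *
import cv2
im=bot.capture("top")[:,:,::-1]
cv2.imwrite("pics/t12.png",cv2.resize(im[170:290,330:450],None,fx=5,fy=5,interpolation=cv2.INTER_CUBIC))
im=bot.capture("side")[:,:,::-1]
cv2.imwrite("pics/s12.png",im)
s=bot.read_state();T=s["tcp_pos"];print(s["time"],s["contact_force"],s["moment"],T,s["width"],s["tool_rot"])
```

```text
14.1167 [ 0.09678826 -4.35751227  6.76866984] [-0.76131684  0.15112096  0.10453645] [ 0.61205682 -0.12494352  0.08511552] 0.0594714160246994 [[-3.21466740e-02  9.99482867e-01  7.68417024e-04]
 [ 9.99483162e-01  3.21466856e-02 -2.68739785e-06]
 [-2.73880686e-05  7.67933486e-04 -9.99999705e-01]]
```

View pics/t12.png

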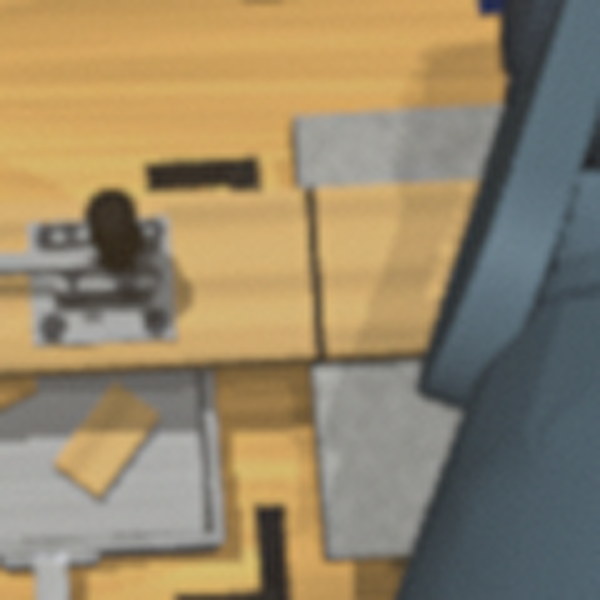

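View pics/s12.png

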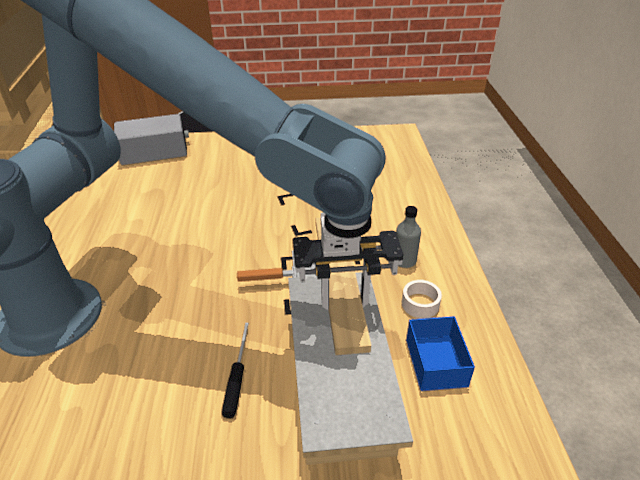

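Run:
```python
from m import *
import cv2
rel([(311,188),(321,358)],[(294,118),(326,557)],5,(330,170))
# line by dark-column minimum per row, raw image
im=bot.capture("top"); g=im.astype(float).sum(2)
pts=[]
for v in range(212,238):
    r=g[v,388:400]; w=np.clip(np.median(r)-r-60,0,None)
    if w.sum()>0: pts.append(((w*np.arange(388,400)).sum()/w.sum(),v))
pts=np.array(pts); X=ray("top",pts,.128)[:,:2]
e0=np.array([.5895,-.0352]);a=np.radians(91.85);ey=np.array([np.cos(a),np.sin(a)])
d=(X-e0)@ey; print(len(d),d.mean(),d.std(),np.polyfit(X[:,0],d,1))
s=bot.read_state();print(s["contact_force"],s["moment"],s["tcp_pos"])
```

```text
edge [ 0.59014817 -0.03453527] len 0.15874854011007952 line y -0.0017448203712791778 x 0.0187782643886674 ends y [-0.00218047 -0.00130917]
vs first edge -0.0011186843768199314
26 -0.0008097564160543561 0.00016165667340924036 [-0.00824908  0.00420832]
[-0.09590382 -3.1761554   5.54341089] [-0.75655051  0.07630664  0.07136435] [ 0.6120617  -0.12494955  0.08510177]
```

{"name": "arm_command", "arguments": {"deltas": [0,0.0015,0,0,0,0,0.05,0,0.0015,0,0,0,0,0.05,0,0.0015,0,0,0,0,0.05,0,0.0015,0,0,0,0,0.05,0,0.0015,0,0,0,0,0.05,0,0.0015,0,0,0,0,0.05]}}

```text
time: 14.67
tcp_pos: [0.6121, -0.124, 0.0851]
tool_rot: [[-0.032, 0.999, 0.001], [0.999, 0.032, -0.001], [-0.001, 0.001, -1.0]]
contact_force: [0.6, -5.1, 5.8]
width: 0.0594
```

Run:
```python
from m import *
import cv2
im=bot.capture("top"); g=im.astype(float).sum(2)
cv2.imwrite("pics/t13.png",cv2.resize(im[160:300,300:460,::-1],None,fx=4.2,fy=4.2,interpolation=cv2.INTER_CUBIC))
si=bot.capture("side");cv2.imwrite("pics/s13.png",cv2.resize(si[240:370,220:460,::-1],None,fx=3.2,fy=3.2,interpolation=cv2.INTER_CUBIC))
pts=[]
for v in range(212,238):
    r=g[v,386:400]; w=np.clip(np.median(r)-r-60,0,None)
    if w.sum()>0: pts.append(((w*np.arange(386,400)).sum()/w.sum(),v))
pts=np.array(pts); X=ray("top",pts,.128)[:,:2]
e0=np.array([.5895,-.0352]);a=np.radians(91.85);ey=np.array([np.cos(a),np.sin(a)])
d=(X-e0)@ey; print(len(d),d.mean(),d.std())
s=bot.read_state();print(s["time"],s["contact_force"],s["moment"],s["tcp_pos"],s["width"],s["tool_rot"][:,2],s["joint_velocities"].round(2))
```

```text
26 0.0001569107598952504 0.00010466413288034006
14.7667 [-0.03870731 -4.66535291  5.76589376] [-1.02409284  0.13428269  0.06780852] [ 0.61205215 -0.12403719  0.08511588] 0.0593198642447686 [ 7.88054776e-04 -9.13776926e-04 -9.99999272e-01] [-0.05 -0.04 -0.07 -0.05  0.06  0.12]
```

View pics/t13.png

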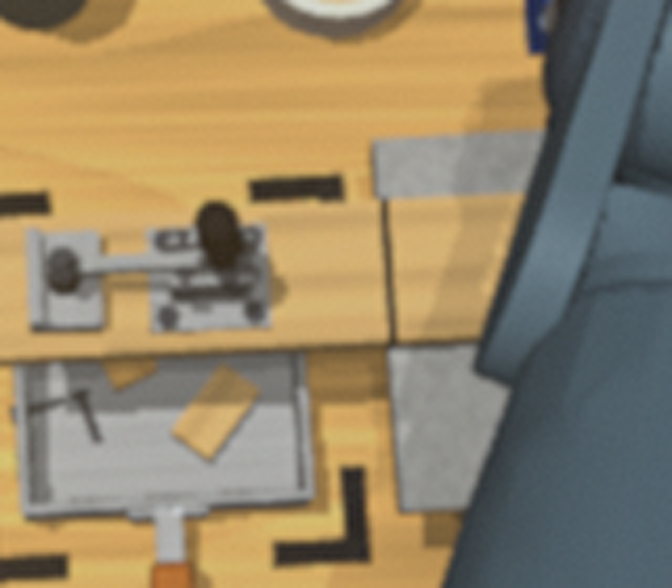

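View pics/s13.png

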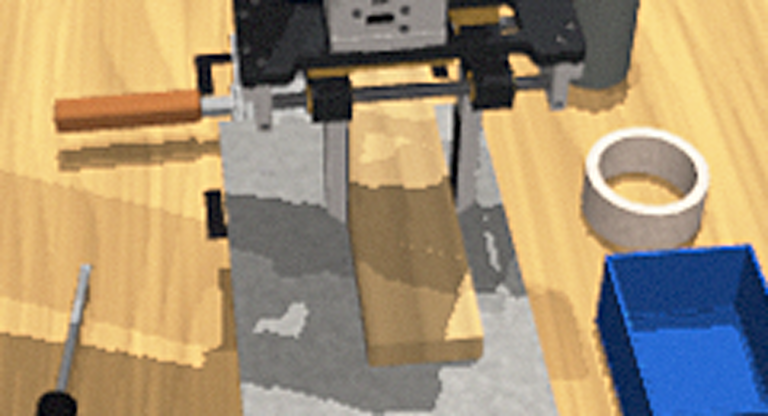

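Run:
```python
from h import *
e0=np.array([.5895,-.0352]);a=np.radians(91.85);ey=np.array([np.cos(a),np.sin(a)])
for px,z in(([(370,364),(482,358)],.11),([(368,346),(481,338)],.128)):
    X=ray("side",crop(px,3.2,(220,240)),z)[:,:2]; print(X,(X-e0)@ey,"expect -0.195")
r=ray("top",crop([(48,64),(733,22),(772,325),(70,363)],3.4,(375,175)),.11)
# side-view bias check: riser near-robot end corners at start image, z .11
print(proj("side",r[1:3]))
```

```text
[[ 0.5863361  -0.22971607]
 [ 0.64538679 -0.22996807]] [-0.19431254 -0.19647074] expect -0.195
[[ 0.58481189 -0.2321227 ]
 [ 0.64365025 -0.23109051]] [-0.19666872 -0.19753654] expect -0.195
[[412.26881616 440.31687922]
 [301.3414342  450.21653727]]
```

The line sits within about 1 mm of the edge. The board tail reads 194–198 mm behind the edge at seated height (195 expected), so the board is level. The grip holds and the pan has not moved.

Run:
```python
from cell import bot
print(bot.job_done()); s=bot.read_state(); print(s["time"],s["tcp_pos"],s["contact_force"],s["width"])
```

```text
the job is handed in; nothing more can be done
None
the job is handed in; nothing more can be done
```

I handed the job in at about 14.8 s with the arm still gripping the board, set to 45 N. No verdict was reported. My last checks agreed with the goal, but nothing confirmed them after hand-in.

**What I did**
- I gripped the scrap pan by its handle and slid it flat into the catch corners, turning it square on the way, then let go.
- I gripped the fixture board across its bare width, about 75 mm behind the middle. I slid it about 149 mm out over the riser's end and kept hold of it.

**Last checks**

| Item | Measured | Limit |
|---|---|---|
| Pan centre to catch centre | about 1 mm | 20 mm |
| Pan squareness | about 1° | 0.2 rad (11.5°) |
| Board line to riser edge | about +0.2 mm | ±5 mm |
| Board line off the riser's middle | about 19 mm | 50 mm |
| Jaw opening on the 60 mm board | 59 mm | – |

- **Pan:** its handle points to the robot. It looked unmoved afterwards, but I did not re-measure it at the end.
- **Board line:** before the last 1.5 mm step, three readings of the line ranged from −1.7 to −0.8 mm. The final value comes from the method that read −0.8 mm, so the line may really sit up to about 1 mm short.
- **Level:** the board's tail measured 194–198 mm behind the edge at its seated height, against 195 mm expected, so the board is level.
- **Bearing:** a contact force of about 6 N upward on the tool suggests the board bears on the riser.
- **Bystanders:** the screwdriver, bin, bottle and tape roll showed no movement in the images, judged by eye.

**Disagreement:** the reported tool height was about 30 mm lower than where the cameras showed the fingertips. My first close on the handle therefore closed on air just above it and moved nothing. I corrected for this from the images for both grasps.

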